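Level the shelf of the tool sterilizer

ROBOT

A 6-joint arm with a two-finger parallel gripper is mounted at the origin on the work surface. World frame = base frame: x ahead of the robot, y to its left, z up, the work surface at z = 0. Lengths are in m, angles in rad, forces in N, time in s.
With the tool pointing down it reaches from about 0.275 to 0.825 m from the base axis. Payload 5.2 kg.
Tool frame: the origin (TCP) lies midway between the tips of the shut fingers; the grasp point (between the pads) lies bot.grasp_offset behind it (bot.grasp_offset is the distance from the TCP to the grasp point, in m); z points along the fingers, y is the direction in which the jaws open and shut (so a half turn about z gives the same grasp; the last joint's range is limited). The gripper opens to 93 mm and grips with 3 to 60 N. Pads are 15 mm wide; open, the fingers measure 128 mm over their backs; the gripper's body (75 mm by 188 mm) begins 65 mm behind the grasp point.
Start: joints at [-0.203, 0.259, 1.535, -0, 1.348, -0.203], TCP at [0.55, 0, 0.19] pointing down, gripper open.
Joint ranges: [-3.14, 3.14], [-0.91, 2.08], [0.19, 2.58], [-1.22, 4.36], [0.22, 2.71], [-3.12, 3.12]. Speed limits (rad/s): [2.57, 2.57, 3.14, 3.14, 3.14, 3.14].

INTERFACE

Orientations are given as a rotation vector (axis times angle).
In Python, from station import bot, read_camera gives the robot as it stands. The module is installed in compiled form; this text tells all that it offers.
- The arm moves only by the tool arm_command, never from a script. Its argument "plan" is a list of rows, each a list of 7 numbers: the gripper command: -1 is fully open, 1 is shut, values between are in proportion, then the shift along the tool's x, y, z in mm, then the turn, a rotation vector about the tool's x, y, z in degrees. In form: [[gripper, tx, ty, tz, ax, ay, az], ...]. A call has 1 to 20 rows; each row is the pose to reach, as a shift and turn from the pose commanded when the call began, along the tool's axes at that moment; what a row does not reach only later rows make up. A row lasts 1/12 s, in which the tool goes at most 41.7 mm and 7.16 degrees, less where a joint would pass 70% of its speed; a pose out of reach is approached as far as the arm can. A call with a gripper value outside its range is refused whole. The fingers move at their own pace and stop on an object; "newtons" is the grip in N (left out, the last holds). Time passes only in rows, so rows that repeat a pose let the fingers close. It gives the time, the measured TCP pose, the force and the opening at its end, in the units of the state.
- bot.read_state(): the state, without advancing time (a new reading comes with each control period).
- read_camera(name): name is "scene" or "side" or "wrist"; returns a dict with "img" (400x640x3 uint8, red, green, blue), "intrinsics" (3x3 intrinsics, pixels), "k1" (the pictures are not rectified: a ray, as slopes to the right and down, at radius r is drawn at 1 + k1 r^2 times it, then the intrinsics apply), "extrinsics" (4x4, takes a point from camera to world coordinates). Camera axes: x right, y down, z forward; pixel columns grow to the right and rows downward; lengths in m; the calibration is good to about 2 mm. A picture is of the moment at which its call begins. There is no depth.
- bot.job_done(): hands the job in, once; it reports no verdict.
The state is a dict: "clock": time; "q": joint angles; "joint_vel": joint speeds; "joint_torque": joint torques, N m; "tcp_pos": TCP position; "eef_rot": TCP orientation; "ft_force": force on the tool from outside, world axes, zero at the start; "wrist_torque": the same for the moment, N m; "grip_width": finger opening in m.
Only numpy, scipy, OpenCV 4.12 (cv2) and the standard library are available. Lean on these libraries where they do the work, as an engineer would, in place of code of your own. Each camera call takes 0.05 s, during which the arm holds its last target. There are 200 camera calls.

TASK

First switch the sterilizer off by turning its white timer knob fully anticlockwise to the end stop. Then turn the orange levelling-foot knob on the steel shelf so that the bubble will stand between the two black lines of the blue spirit level while the level is pressed down, and press the level firmly but not violently onto the shelf at its black rubber patch (about 10 newtons), squashing the soft foot fully. Finish while still holding that press: the bubble stays between the lines and nothing is let go.

Things in the scene. Friction and masses are not known exactly. Their poses are not given: they have to be found in the camera images.
- timer (a joint): Angle of the white timer knob on the black panel at the right of the sterilizer, rad: 0 = off, the anticlockwise end stop (seen from above); grows clockwise, to 4.5 at most. It stays where it is left; about 0.06 N m turns it. It starts between 0.7 and 1.4.
- timer_grip (a point): Point on the vertical axis of the timer knob at the height to grip. The grip is an upright bar 42 mm long, 14 mm wide, 32 mm high; this point lies 7 mm below the bar's top and 37 mm above the panel. Its x axis runs along the bar (turns with the knob), z is up.
- foot (a joint): Angle of the orange levelling-foot knob, rad, 0 to 3.2, growing clockwise seen from above. Clockwise lengthens the foot and raises the right (foot) end of the shelf: each radian moves the bubble about 10 mm towards the foot end. It stays where it is left; about 0.16 N m turns it. It starts between 0.2 and 0.8, with the foot end too low; about 0.9 to 1.5 rad clockwise is needed.
- foot_grip (a point): Point on the (nearly vertical) axis of the orange foot knob at the height to grip. Same bar as the timer's: 42 mm long, 14 mm wide, 32 mm high; this point lies 7 mm below its top and 37 mm above the steel shelf. Its x axis runs along the bar (turns with the knob), z is up.
- shelf (a joint): Squash of the foot's soft rubber, as shelf tilt in rad: 0 = not pressed, 0.009 = squashed fully onto its stop (the foot end then sits about 2 mm lower). It springs back when let go. About 6 to 8 N down on the rubber patch squash it fully; harder pressing than 10 N shifts the bubble only slightly (1 mm per 10 N). That moves the bubble about 5.5 mm away from the foot end: before the press, the bubble must therefore stand about 5.5 mm to the foot side of the vial's centre.
- level: Blue magnetic spirit level on the shelf, 180 mm long (its y), 32 mm wide (x), 40 mm high; origin at the centre of its underside, z up. It clings to the shelf, only slides along its length when pushed hard. Its vial window (60 x 18 mm, yellow-green, two black lines) is in the middle of its top.
- vial (a point): Centre of the vial window on the level's top.
- press_spot (a point): Centre of the black rubber patch (28 x 30 mm) on the level's flat top, 40 mm above the shelf and 68 mm from the level's middle towards the foot end: the place to press straight down with the shut fingers.
- sterilizer: White sterilizer, fixed on the table, 260 mm (x) x 440 mm (y), rim and black panel 70 mm high, left end wall 97 mm; origin at the centre of its underside. The shelf (220 x 255 mm, top 100 mm above the table) covers its left (+y) part and is hinged at its left end.
- spray: Bystander, keep in place: blue bottle, 64 mm across, 170 mm high; origin under its centre.
- cream: Bystander, keep in place: amber jar, 60 mm across, 50 mm high; origin under its centre.
- polish: Bystander, keep in place: small red jar with black cap, 32 mm across, 45 mm high, standing on the far right corner of the black panel; origin under its centre.
- file_block: Bystander, keep in place: yellow block 95 x 28 x 28 mm; origin under its centre.
- cup: Bystander, keep in place: white cup, 72 mm across, 85 mm high; origin under its centre.
- bubble_mid (a point): Centre of the pale bubble (14 mm long, 12 mm wide) in the level's vial. It runs along the level's y axis, at most 20 mm either way, to the higher end of the level: centred when its y in the level's frame is 0, towards the foot end (the end with the rubber patch) when that is negative. It stands between the two black lines (20 mm between their inner edges) while its centre is within 3 mm of the vial's. It needs about a second to settle.

How it is judged:
By the outcome, as a careful person would: the job done as asked, in the order asked, and still so for the second after the job is handed in, while the arm keeps its last pose, push and grip.
It also fails if it takes over 67 s, if anything falls off the work surface, if the arm or the gripper's body presses on something with over 40 N, if the wrist force passes 120 N, or if a joint passes its speed limit or range.

## Working session

There is one attempt and no reset: what is moved stays moved. The work goes in short steps, Python scripts to look and compute and a tool call to move; the robot and the scene stay as the last step left them, time stands still between calls to the robot, and variables do not carry over. Pictures are saved under pics/ and viewed, about 8 in all and at most 12, crops included, and the job is handed in when it is done.

Besides the shell and the picture viewer there is one more tool, called after "Emit:" by a JSON object that holds its "api" and its "payload". arm_command: Moves the arm, as the interface text tells. Its arguments: {"type":"object","properties":{"plan":{"type":"array","items":{"type":"array","items":{"type":"number"}}},"newtons":{"type":"number"}},"required":["plan"]}

```bash
mkdir -p pics; cat > h.py <<'E'
import numpy as np, cv2
from station import bot, read_camera
from scipy.spatial.transform import Rotation as R
def snap(cam,name,crop=None,scale=1):
    d=read_camera(cam); im=d["img"][:,:,::-1]
    np.savez("pics/"+name+".npz",**{k:np.array(d[k]) for k in("img","intrinsics","k1","extrinsics")})
    if crop: x0,y0,x1,y1=crop; im=im[y0:y1,x0:x1]
    if scale!=1: im=cv2.resize(im,None,fx=scale,fy=scale,interpolation=cv2.INTER_CUBIC)
    cv2.imwrite("pics/"+name+".png",im); return d
def load(name): return np.load("pics/"+name+".npz")
def ray(d,u,v):
    K=d["intrinsics"]; k=float(d["k1"]); E=d["extrinsics"]
    p=cv2.undistortPoints(np.array([[[u,v]]],float),K,np.array([k,0,0,0,0.]))[0,0]
    return E[:3,3], E[:3,:3]@np.array([p[0],p[1],1])
def onz(d,u,v,z):
    o,r=ray(d,u,v); return o+r*(z-o[2])/r[2]
def proj(d,P):
    E=np.linalg.inv(d["extrinsics"]); K=d["intrinsics"];k=float(d["k1"])
    P=np.atleast_2d(P).astype(float)
    c=P@E[:3,:3].T+E[:3,3]
    return cv2.projectPoints(c,np.zeros(3),np.zeros(3),K,np.array([k,0,0,0,0.]))[0][:,0]
E
python3 - <<'E'
from h import *
for c in("scene","side","wrist"):
    d=snap(c,c+"0"); print(c,d["extrinsics"].round(3).tolist(),d["intrinsics"][0,0],d["k1"])
s=bot.read_state(); print(s,bot.grasp_offset)
a=[cv2.imread(f"pics/{c}0.png") for c in("scene","side")]
E
```

```text
scene [[-0.188, 0.801, -0.569, 1.459], [0.982, 0.16, -0.1, 0.164], [0.011, -0.577, -0.816, 1.392], [0.0, 0.0, 0.0, 1.0]] 507.62937492366484 -0.013126611586618478
side [[0.995, -0.077, 0.06, 0.489], [-0.097, -0.765, 0.636, -0.775], [-0.003, -0.639, -0.769, 1.039], [0.0, 0.0, 0.0, 1.0]] 469.8605664196525 -0.00869127881546699
wrist [[1.0, 0.001, -0.001, 0.549], [0.001, -0.963, -0.271, 0.075], [-0.001, 0.271, -0.963, 0.384], [0.0, 0.0, 0.0, 1.0]] 312.9503484864301 0.007509153025388802
{'clock': 0.15, 'q': array([-2.02783608e-01,  2.59184140e-01,  1.53581664e+00, -4.10697419e-05,
        1.34799812e+00, -2.02828757e-01]), 'joint_vel': array([-0.00038149, -0.00152261, -0.00188213,  0.00249454,  0.0005895 ,
       -0.00080456]), 'joint_torque': array([ 1.84710952e-03, -4.37643743e+01, -2.84233278e+01,  7.19930883e-02,
        3.80130450e-02, -3.72983607e-06]), 'tcp_pos': array([5.49544056e-01, 1.10047228e-04, 1.88910150e-01]), 'eef_rot': array([-2.22056630e+00, -2.22068677e+00,  1.26739432e-03]), 'ft_force': array([-0.94723574,  0.12645725,  0.13375827]), 'wrist_torque': array([ 0.02199884,  0.00733728, -0.02494183]), 'grip_width': 0.09282464311602207} 0.0188
```

View pics/scene0.png

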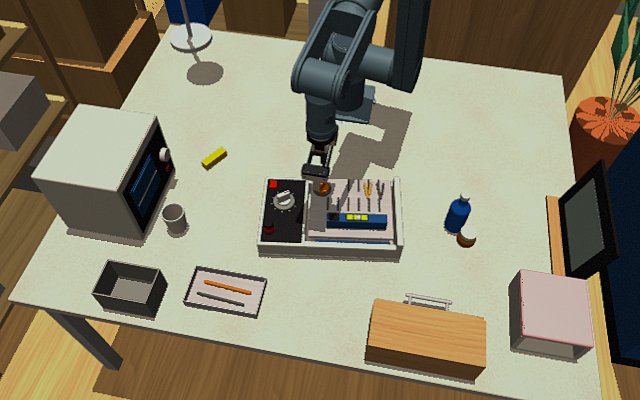

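View pics/wrist0.png

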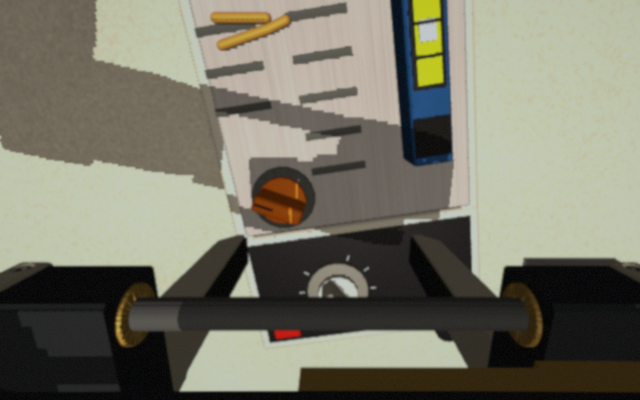

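The scene view shows the sterilizer at about (330,220), with the timer at (284,200) and the level at (355,220). In the wrist view the orange knob is at (283,200), the timer at (337,285) and the bubble at (428,32). Next I'll look at enlarged crops.

```bash
python3 - <<'E'
from h import *
a=cv2.imread("pics/scene0.png")[165:265,250:410]
b=cv2.imread("pics/side0.png")
cv2.imwrite("pics/a.png",cv2.resize(a,None,fx=5,fy=5,interpolation=cv2.INTER_CUBIC))
d=load("side0"); dw=load("wrist0")
for n,u,v,z in [("foot",283,200,.15),("timer",337,288,.12),("bub",428,32,.14)]:
    P=onz(dw,u,v,z); print(n,P.round(4),proj(d,P).round(0))
    p=proj(d,P)[0]
E
```

```text
foot [0.514  0.0105 0.15  ] [[302. 187.]]
timer [ 0.5573 -0.0842  0.12  ] [[323. 222.]]
bub [0.6187 0.1297 0.14  ] [[338. 154.]]
```

View pics/a.png

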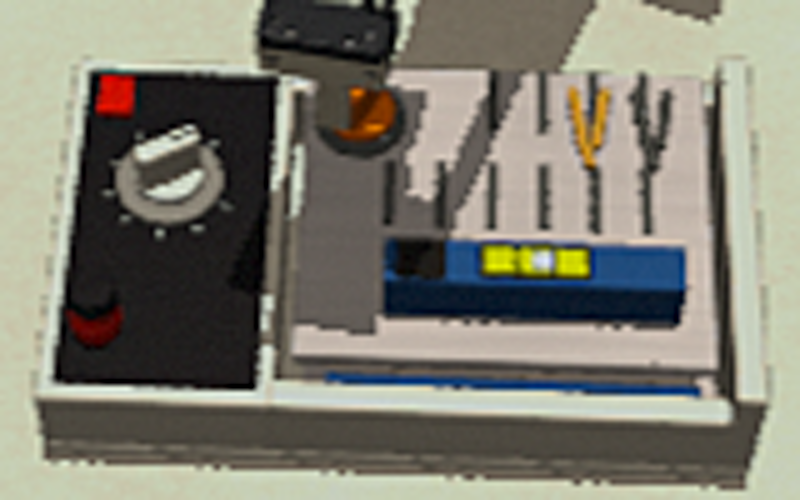

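View pics/side0.png

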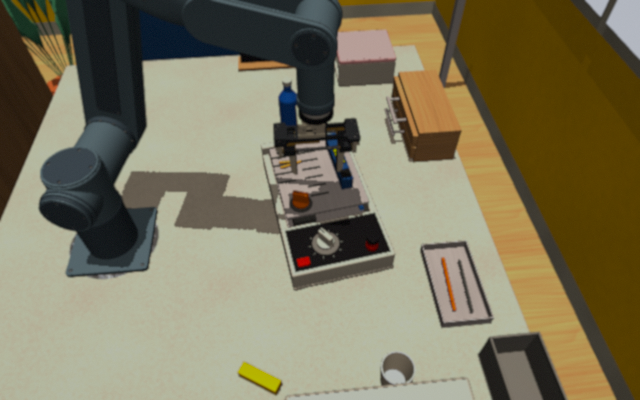

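Side view: timer at (325,238), foot knob at (301,200), red jar at (372,244), all clear of the cup and block. I'll hover over the timer and measure with the wrist camera.

Emit:
{"api": "arm_command", "payload": {"plan": [[-1, -30, 3, 0, 0, 0, 0], [-1, -60, 6, 0, 0, 0, 0], [-1, -86, 8, 0, 0, 0, 0], [-1, -86, 8, 0, 0, 0, 0], [-1, -86, 8, 0, 0, 0, 0]]}}

```text
clock: 0.57
tcp_pos: [0.5578, -0.087, 0.189]
eef_rot: [-2.224, -2.218, 0.0]
ft_force: [-0.5, 0.1, 0.6]
grip_width: 0.0931
```

```bash
python3 - <<'E'
from h import *
d=snap("wrist","w1",(140,40,540,340),2); s=bot.read_state(); print(s["clock"],s["tcp_pos"],s["joint_vel"].round(3),s["ft_force"])
E
```

```text
0.6167 [ 0.55766723 -0.08595293  0.18908916] [ 0.024 -0.008  0.007  0.004  0.001  0.001] [ 0.51604108  1.08621298 -0.68681669]
```

View pics/w1.png

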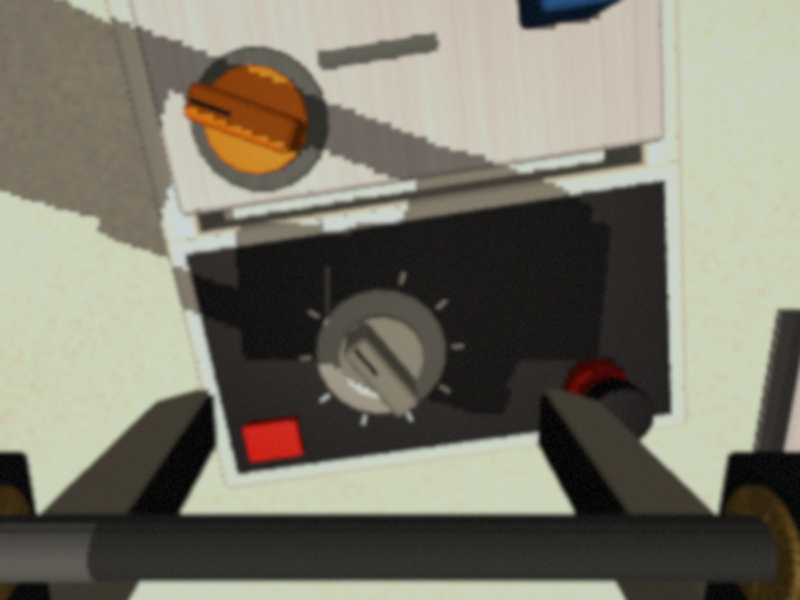

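The timer disc is centred at crop (382,352), its bar top runs from about (351,344) to (408,407), and the foot bar top runs from (190,100) to (303,136) with its disc at (260,118). The red jar cap is at (615,410).

```bash
python3 - <<'E'
from h import *
d=load("w1")
f=lambda u,v,z: onz(d,140+u/2,40+v/2,z)
for n,l,zt,disc,zd in [("timer",[(340,352),(362,335),(418,402),(398,414)],.114,(382,352),.076),("foot",[(195,85),(306,122),(300,150),(187,115)],.144,(260,118),.107)]:
    P=np.array([f(*p,zt) for p in l]); print(n,"top",P.mean(0).round(4),"disc",f(*disc,zd).round(4)); 
    if n=="timer": e=(P[2]+P[3]-P[0]-P[1])/2
    else: e=(P[1]+P[2]-P[0]-P[3])/2
    print(" len",np.linalg.norm(e),"ang deg",np.degrees(np.arctan2(e[1],e[0])))
print("polish",f(615,412,.115))
e=f(295,210-0,.07)
P=[f(190,255,.07),f(665,182,.07)];e=P[1]-P[0];print("panel edge ang",np.degrees(np.arctan2(e[1],e[0])))
# overlay candidate bar outlines at given pose
def bar(c,a,z0,z1):
    ca,sa=np.cos(a),np.sin(a)
    q=[(21,7),(-21,7),(-21,-7),(21,-7)]
    return np.array([[c[0]+ca*x-sa*y,c[1]+sa*x+ca*y,z] for z in(z1,z0) for x,y in q])
im=d["img"][:,:,::-1].copy()[40:340,140:540]; im=cv2.resize(im,None,fx=2,fy=2)
import sys
for c,a,z0,z1 in [((.5605,-.0855),np.radians(-48),.082,.114),((.514,.0105),np.radians(-18),.112,.144)]:
    p=((proj(d,bar(c,a,z0,z1))-[140,40])*2).astype(int); print(p.tolist())
E
```

```text
timer top [ 0.5588 -0.1133  0.114 ] disc [ 0.5601 -0.1141  0.076 ]
 len 0.040903121566448444 ang deg -50.330174638755935
foot top [ 0.5105 -0.002   0.144 ] disc [ 5.085e-01 -3.000e-04  1.070e-01]
 len 0.04191389493045872 ang deg -17.327063753443543
polish [ 0.66780326 -0.13069001  0.115     ]
panel edge ang 8.568033569157825
[[5460, 3086], [1584, 2976], [7277, 4076], [1445, 2668], [5386, 3044], [1593, 2997], [7415, 4155], [1438, 2652]]
[[14822056, -193401], [4879, 3524], [-1976437, 10583], [4089, 2939], [8514650, -114295], [4943, 3572], [-1479242, 7425], [4046, 2907]]
```

Emit:
{"api": "arm_command", "payload": {"plan": [[0, -10, 1, 10, 0, 0, -7], [0, -20, 2, 20, 0, 0, -14], [0, -28, 2, 30, 0, 0, -21], [0, -28, 2, 40, 0, 0, -28], [0, -28, 2, 40, 0, 0, -35], [0, -28, 2, 45, 0, 0, -40], [0, -28, 2, 60, 0, 0, -40], [0, -28, 2, 75, 0, 0, -40], [0, -28, 2, 90, 0, 0, -40], [0, -28, 2, 101, 0, 0, -40], [0, -28, 2, 101, 0, 0, -40], [1, -28, 2, 101, 0, 0, -40], [1, -28, 2, 101, 0, 0, -40], [1, -28, 2, 101, 0, 0, -40], [1, -28, 2, 101, 0, 0, -40], [1, -28, 2, 101, 0, 0, -40], [1, -28, 2, 101, 0, 0, -40]], "newtons": 20}}

```text
clock: 2.03
tcp_pos: [0.5602, -0.1141, 0.089]
eef_rot: [1.328, 2.846, 0.0]
ft_force: [0.1, -0.7, 0.2]
grip_width: 0.0112
```

```bash
python3 - <<'E'
from h import *
s=bot.read_state(); print(s["clock"],s["q"].round(2),s["ft_force"],s["wrist_torque"],s["grip_width"],s["tcp_pos"])
E
```

```text
2.0333 [-0.4   0.38  1.62  0.    1.14 -1.09] [ 0.09943817 -0.68739764  0.17424833] [0.04139728 0.02328971 0.02577589] 0.011170730551529433 [ 0.56024888 -0.11413367  0.08903606]
```

Emit:
{"api": "arm_command", "payload": {"plan": [[1, 0, 0, 0, 0, 0, 0], [1, 0, 0, 0, 0, 0, 0], [1, 0, 0, 0, 0, 0, -6], [1, 0, 0, 0, 0, 0, -12], [1, 0, 0, 0, 0, 0, -18], [1, 0, 0, 0, 0, 0, -24], [1, 0, 0, 0, 0, 0, -30]]}}

```text
clock: 2.62
tcp_pos: [0.56, -0.114, 0.0885]
eef_rot: [-0.538, -3.095, -0.0]
ft_force: [-0.3, -0.6, -0.6]
grip_width: 0.0004
```

```bash
python3 - <<'E'
from h import *
s=bot.read_state(); print(s["clock"],s["q"].round(2),s["ft_force"],s["wrist_torque"],s["grip_width"],s["tcp_pos"])
d=snap("wrist","w2",(140,40,540,340),2)
E
```

```text
2.6167 [-0.4   0.38  1.62  0.    1.14 -1.62] [-0.32306331 -0.64875565 -0.61966912] [ 0.02070673 -0.07518373  0.01125883] 0.0003643817320414777 [ 0.55998105 -0.1140367   0.08853332]
```

View pics/w2.png

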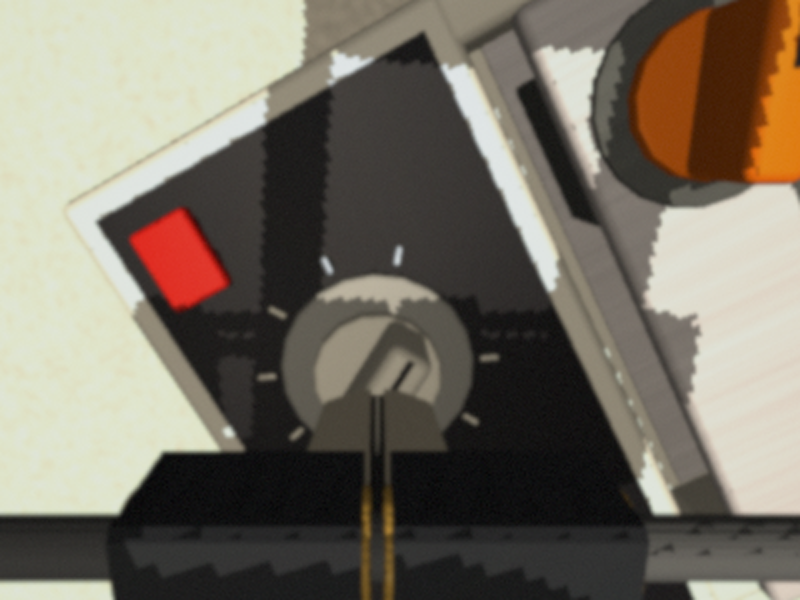

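The fingers shut on nothing. The bar, with its mark at crop (402,377), stands clear of the fingers. I'll check the projections.

```bash
python3 - <<'E'
s=open('h.py').read()
i=s.index("    return cv2.projectPoints")
s=s[:i]+"""    q=c[:,:2]/c[:,2:]; q=q*(1+k*(q**2).sum(1,keepdims=True))
    return q*[K[0,0],K[1,1]]+[K[0,2],K[1,2]]
"""
open('h.py','w').write(s)
E
python3 - <<'E'
from h import *
d=load("w2"); E=d["extrinsics"]; print(E.round(3).tolist())
f=lambda u,v,z: onz(d,140+u/2,40+v/2,z).round(4)
print("tcp px",(proj(d,[[.56,-.114,.0885]])-[140,40])*2)
for z in(.072,.076,.08,.082):print("disc",z,f(378,365,z), "inner", f(378,378,z))
print("red btn",f(180,260,.07)); d1=load("w1"); print(onz(d1,140+272/2,40+440/2,.07).round(4))
# triangulate: disc outer center using w1,w2, scene & foot
def tri(obs):
    A=np.zeros((3,3));b=np.zeros(3)
    for n,u,v in obs:
        o,r=ray(load(n),u,v);r=r/np.linalg.norm(r);M=np.eye(3)-np.outer(r,r);A+=M;b+=M@o
    return np.linalg.solve(A,b).round(4)
c=lambda n,u,v:(n,140+u/2,40+v/2)
s=lambda u,v:("scene0",250+u/5,165+v/5)
print("tri btn",tri([c("w1",272,440),c("w2",180,260),s(115,95)]))
print("tri disc",tri([c("w1",382,352),c("w2",378,365),s(169,180)]))
for n,l in(("disc",[c("w1",382,352),s(169,180)]),("btn",[c("w1",272,440),s(115,95)])): print(n,tri(l))
d0=load("scene0")
for z in(.07,.076): print("scene disc",onz(d0,250+169/5,165+180/5,z).round(4), "btn",onz(d0,250+115/5,165+95/5,z).round(4))
E
```

```text
[[0.337, 0.907, 0.255, 0.489], [0.942, -0.324, -0.092, -0.089], [-0.001, 0.271, -0.963, 0.283], [0.0, 0.0, 0.0, 1.0]]
tcp px [[378.21759562 383.4194366 ]]
disc 0.072 [ 0.5594 -0.1138  0.072 ] inner [ 0.564  -0.1155  0.072 ]
disc 0.076 [ 0.5581 -0.1134  0.076 ] inner [ 0.5626 -0.115   0.076 ]
disc 0.08 [ 0.5567 -0.1129  0.08  ] inner [ 0.5612 -0.1145  0.08  ]
disc 0.082 [ 0.556  -0.1127  0.082 ] inner [ 0.5605 -0.1142  0.082 ]
red btn [ 0.5011 -0.1653  0.07  ]
[ 0.4997 -0.1668  0.07  ]
tri btn [ 0.5009 -0.164   0.0737]
tri disc [ 0.5597 -0.1142  0.0723]
disc [ 0.5602 -0.1141  0.0733]
btn [ 0.5008 -0.1641  0.0735]
scene disc [ 0.5583 -0.1139  0.07  ] btn [ 0.4989 -0.1641  0.07  ]
scene disc [ 0.5624 -0.1126  0.076 ] btn [ 0.5033 -0.1626  0.076 ]
```

```bash
python3 - <<'E'
from h import *
def bar(c,a,zz):
    ca,sa=np.cos(a),np.sin(a)
    return np.array([[c[0]+ca*x-sa*y,c[1]+sa*x+ca*y,z] for z in zz for x,y in [(21,7),(-21,7),(-21,-7),(21,-7)] for x,y in [(x/1e3,y/1e3)]])
for n in("w1","w2"):
  d=load(n)
  for a in(-50,-56): print(n,a,((proj(d,bar((.56,-.114),np.radians(a),(.114,.082)))-[140,40])*2).astype(int).tolist())
d=load("w2")
for p in((412,363),(393,390)):
  for z in(.09,.114): print(p,z,onz(d,140+p[0]/2,40+p[1]/2,z).round(4))
ims=[]
for c in("scene","side"):
    q=snap(c,c+"2"); u,v=proj(q,[[.56,-.114,.1]])[0].astype(int); im=q["img"][v-40:v+40,u-50:u+50,::-1]; ims.append(cv2.resize(im,None,fx=4,fy=4,interpolation=cv2.INTER_CUBIC))
cv2.imwrite("pics/c2.png",np.hstack(ims))
E
```

```text
w1 -50 [[423, 401], [364, 334], [340, 353], [399, 419], [418, 376], [365, 316], [344, 333], [397, 393]]
w1 -56 [[420, 404], [369, 333], [343, 349], [395, 420], [416, 380], [370, 314], [347, 330], [393, 394]]
w2 -50 [[363, 481], [436, 367], [394, 344], [322, 460], [365, 434], [427, 335], [391, 315], [330, 415]]
w2 -56 [[355, 479], [441, 373], [402, 346], [317, 454], [358, 432], [431, 340], [398, 317], [326, 411]]
(412, 363) 0.09 [ 0.5565 -0.101   0.09  ]
(412, 363) 0.114 [ 0.5481 -0.0995  0.114 ]
(393, 390) 0.09 [ 0.5633 -0.11    0.09  ]
(393, 390) 0.114 [ 0.554  -0.1074  0.114 ]
```

View pics/c2.png

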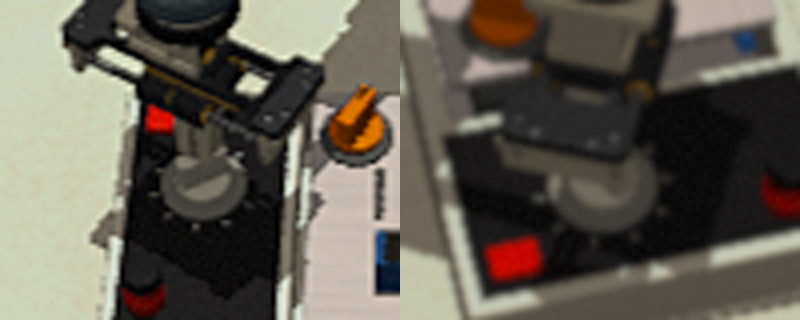

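```bash
python3 - <<'E'
from h import *
def tri(obs):
    A=np.zeros((3,3));b=np.zeros(3)
    for n,u,v in obs:
        o,r=ray(load(n),u,v);r=r/np.linalg.norm(r);M=np.eye(3)-np.outer(r,r);A+=M;b+=M@o
    return np.linalg.solve(A,b).round(4)
c=lambda n,u,v:(n,140+u/2,40+v/2)
print(tri([c("w1",355,348),c("w2",412,363)]),tri([c("w1",378,375),c("w2",393,390)]))
print("end corners",tri([c("w1",340,352),c("w2",395,335)]),tri([c("w1",362,335),c("w2",430,355)]))
a=cv2.imread("pics/scene0.png")[190:220,265:305];b=cv2.imread("pics/scene2.png")[190:220,265:305];e=cv2.imread("pics/side2.png")[215:265,290:350]
r=lambda x:cv2.resize(x,(400,300),interpolation=cv2.INTER_CUBIC)
w=load("w1")["img"][190:260,290:365,::-1]; w2=load("w2")["img"][180:260,270:390,::-1]
cv2.imwrite("pics/c3.png",np.vstack([np.hstack([r(a),r(b)]),np.hstack([r(w),r(w2)])]))
E
```

```text
[ 0.5476 -0.0994  0.115 ] [ 0.5563 -0.11    0.1136]
end corners [ 0.5401 -0.1022  0.1102] [ 0.5502 -0.0947  0.1077]
```

View pics/c3.png

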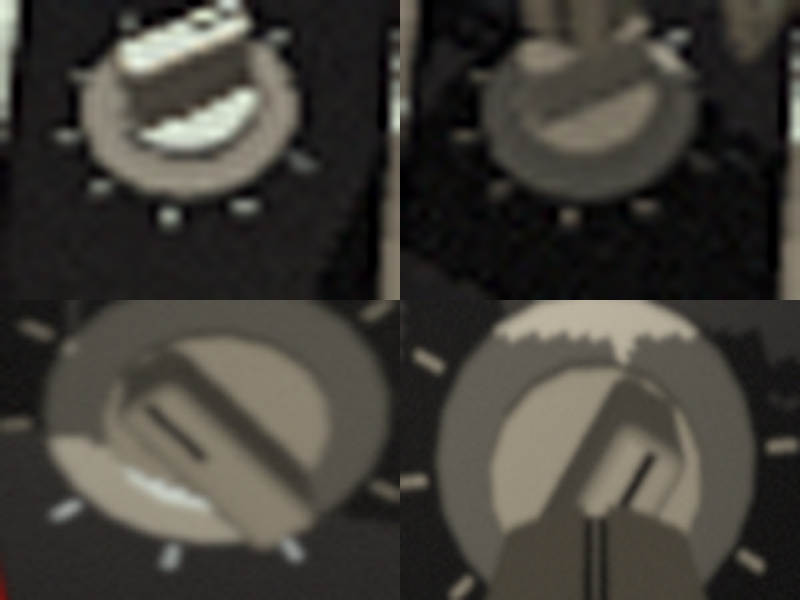

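In the scene picture the shut fingers look as if they stand on the middle of the bar top. I'll test whether the visible fingertips sit where the TCP is reported, using the open fingers in w1.

```bash
python3 - <<'E'
from h import *
d=load("w1")
for z in (.189,.2,.215):
  P=[[.5577+s*.0465,-.086+e,z] for s in(-1,1) for e in(.0075,-.0075)]
  print(z,((proj(d,P)-[140,40])*2).astype(int).tolist())
d=load("w2");R0=d["extrinsics"][:3,:3]
for z in (.0885,.1,.114,.12):
  P=[np.array([.56,-.114,z])-R0[:,1]*[1,1,0]*e/.963+R0[:,0]*s for e in(.0075,-.0075) for s in (-.008,.008)]
  print(z,((proj(d,P)-[140,40])*2).astype(int).tolist())
s=bot.read_state();print(s["clock"],s["q"],s["tcp_pos"],s["joint_torque"].round(2))
E
```

```text
0.189 [[235, 357], [238, 399], [519, 356], [516, 399]]
0.2 [[228, 368], [231, 413], [527, 368], [524, 412]]
0.215 [[216, 386], [219, 433], [539, 385], [535, 433]]
0.0885 [[353, 362], [402, 362], [354, 404], [402, 404]]
0.1 [[352, 374], [404, 374], [353, 418], [403, 418]]
0.114 [[350, 391], [406, 391], [351, 438], [405, 438]]
0.12 [[349, 399], [407, 399], [350, 447], [406, 447]]
2.7667 [-3.95934036e-01  3.81873641e-01  1.62121880e+00  5.78506936e-05
  1.13853641e+00 -1.61496226e+00] [ 0.56000152 -0.11397233  0.08855345] [-1.000e-02 -4.779e+01 -2.551e+01 -3.000e-02  8.000e-02 -5.400e-01]
```

Open in w1 and shut in w2, the fingertips appear about 27 mm behind the reported TCP, so they closed just above the bar. I'll turn back, open, and go lower in small steps, watching the force.

Emit:
{"api": "arm_command", "payload": {"plan": [[0, 0, 0, -4, 0, 0, 6], [0, 0, 0, -4, 0, 0, 12], [0, 0, 0, -4, 0, 0, 18], [0, 0, 0, -4, 0, 0, 24], [0, 0, 0, -4, 0, 0, 30], [0, 0, 0, -4, 0, 0, 30], [0, 0, 0, 4, 0, 0, 30], [0, 0, 0, 10, 0, 0, 30], [0, 0, 0, 14, 0, 0, 30]]}}

```text
clock: 3.52
tcp_pos: [0.5594, -0.1137, 0.0733]
eef_rot: [-1.325, -2.847, 0.0]
ft_force: [-0.3, 0.6, 0.4]
grip_width: 0.0462
```

```bash
python3 - <<'E'
from h import *
s=bot.read_state(); print(s["clock"],s["ft_force"],s["wrist_torque"],s["grip_width"],s["tcp_pos"])
E
```

```text
3.5167 [-0.27069432  0.55809388  0.40121242] [ 0.02649716 -0.05427688  0.02431153] 0.04616197403328517 [ 0.55935031 -0.11372543  0.07326639]
```

Emit:
{"api": "arm_command", "payload": {"plan": [[0, 0, 0, 4, 0, 0, 0], [0, 0, 0, 9, 0, 0, 0], [0, 0, 0, 9, 0, 0, 0], [1, 0, 0, 9, 0, 0, 0], [1, 0, 0, 9, 0, 0, 0], [1, 0, 0, 9, 0, 0, 0], [1, 0, 0, 9, 0, 0, 0], [1, 0, 0, 9, 0, 0, 0], [1, 0, 0, 9, 0, 0, 0], [1, 0, 0, 9, 0, 0, 0]], "newtons": 25}}

```text
clock: 4.35
tcp_pos: [0.5599, -0.1142, 0.0658]
eef_rot: [1.327, 2.847, -0.001]
ft_force: [-2.3, -1.1, 2.4]
grip_width: 0.0139
```

```bash
python3 - <<'E'
from h import *
s=bot.read_state(); print(s["clock"],s["ft_force"],s["wrist_torque"],s["grip_width"],s["tcp_pos"])
E
```

```text
4.35 [-2.31780248 -1.09226746  2.35642969] [-0.13562493  0.17597353  0.06815119] 0.013884780617098703 [ 0.55989621 -0.11424643  0.0658173 ]
```

Gripped at 13.9 mm, which is the bar width. Turning anticlockwise.

Emit:
{"api": "arm_command", "payload": {"plan": [[1, 0, 0, 0, 0, 0, -5], [1, 0, 0, 0, 0, 0, -10], [1, 0, 0, 0, 0, 0, -15], [1, 0, 0, 0, 0, 0, -20], [1, 0, 0, 0, 0, 0, -25], [1, 0, 0, 0, 0, 0, -30], [1, 0, 0, 0, 0, 0, -35], [1, 0, 0, 0, 0, 0, -35]]}}

```text
clock: 5.02
tcp_pos: [0.5601, -0.1139, 0.0658]
eef_rot: [0.405, 3.115, 0.0]
ft_force: [-1.8, 0.5, 2.1]
grip_width: 0.0136
```

```bash
cat > st.py <<'E'
from h import *
s=bot.read_state(); r=R.from_rotvec(s["eef_rot"]).as_matrix()
print(round(s["clock"],2),"F",s["ft_force"].round(2),"T",s["wrist_torque"].round(3),"w",round(s["grip_width"],4),s["tcp_pos"].round(4),"yaw_y",np.degrees(np.arctan2(r[1,1],r[0,1])).round(1),"q",s["q"].round(2))
E
python3 st.py
```

```text
5.02 F [-1.78  0.46  2.07] T [0.113 0.026 0.048] w 0.0136 [ 0.5601 -0.1139  0.0658] yaw_y 75.2 q [-0.4   0.41  1.65  0.    1.09 -1.71]
```

Emit:
{"api": "arm_command", "payload": {"plan": [[1, 0, 0, 0, 0, 0, -5], [1, 0, 0, 0, 0, 0, -10], [1, 0, 0, 0, 0, 0, -15], [1, 0, 0, 0, 0, 0, -19], [1, 0, 0, 0, 0, 0, -23], [1, 0, 0, 0, 0, 0, -27], [1, 0, 0, 0, 0, 0, -27]]}}

```text
clock: 5.6
tcp_pos: [0.5601, -0.1137, 0.0658]
eef_rot: [-0.326, 3.124, 0.001]
ft_force: [-0.4, 1.3, 1.9]
grip_width: 0.014
```

```bash
python3 st.py
```

```text
5.6 F [-0.4   1.3   1.85] T [ 0.265  0.158 -0.514] w 0.014 [ 0.5601 -0.1137  0.0658] yaw_y 101.9 q [-0.4   0.41  1.65  0.    1.09 -2.18]
```

At the stop: Tz reached −0.51 N m, far above the 0.06 needed to turn it. I'll push slightly more to confirm, relax, release and rise.

Emit:
{"api": "arm_command", "payload": {"plan": [[1, 0, 0, 0, 0, 0, -2], [1, 0, 0, 0, 0, 0, -3], [1, 0, 0, 0, 0, 0, -3], [1, 0, 0, 0, 0, 0, 1], [0, 0, 0, 0, 0, 0, 1], [0, 0, 0, 0, 0, 0, 1], [0, 0, 0, 0, 0, 0, 1], [0, 0, 0, -25, 0, 0, 1], [0, 0, 0, -55, 0, 0, 1], [0, 0, 0, -85, 0, 0, 1], [0, 0, 0, -115, 0, 0, 1], [0, 0, 0, -135, 0, 0, 1]]}}

```text
clock: 6.6
tcp_pos: [0.5608, -0.1145, 0.2035]
eef_rot: [-0.302, 3.124, -0.003]
ft_force: [-0.0, -0.6, 0.1]
grip_width: 0.046
```

```bash
python3 st.py
```

```text
6.6 F [-0.   -0.63  0.11] T [ 0.126 -0.076 -0.01 ] w 0.046 [ 0.5608 -0.1145  0.2035] yaw_y 101.0 q [-0.4   0.29  1.46 -0.    1.39 -2.16]
```

Emit:
{"api": "arm_command", "payload": {"plan": [[0, -5, 20, 0, 0, 0, 7], [0, -9, 40, 0, 0, 0, 14], [0, -13, 60, 0, 0, 0, 21], [0, -17, 80, 0, 0, 0, 28], [0, -21, 100, 0, 0, 0, 35], [0, -25, 120, 0, 0, 0, 42], [0, -28, 135, 0, 0, 0, 49], [0, -28, 142, 0, 0, 0, 56], [0, -28, 142, 0, 0, 0, 63], [0, -28, 142, 0, 0, 0, 70], [0, -28, 142, 0, 0, 0, 77], [0, -28, 142, 0, 0, 0, 84], [0, -28, 142, 0, 0, 0, 92], [0, -28, 142, 0, 0, 0, 92], [0, -28, 142, 0, 0, 0, 92]]}}

```text
clock: 7.85
tcp_pos: [0.5603, 0.0306, 0.2004]
eef_rot: [-2.037, -2.392, 0.001]
ft_force: [-0.2, -0.4, 0.5]
grip_width: 0.046
```

```bash
python3 st.py; python3 - <<'E'
from h import *
snap("wrist","w3",(170,10,540,290),2)
E
```

```text
7.85 F [-0.22 -0.42  0.47] T [ 0.031  0.005 -0.019] w 0.046 [0.5603 0.0306 0.2004] yaw_y 9.2 q [-0.14  0.27  1.49 -0.    1.38 -0.3 ]
```

View pics/w3.png

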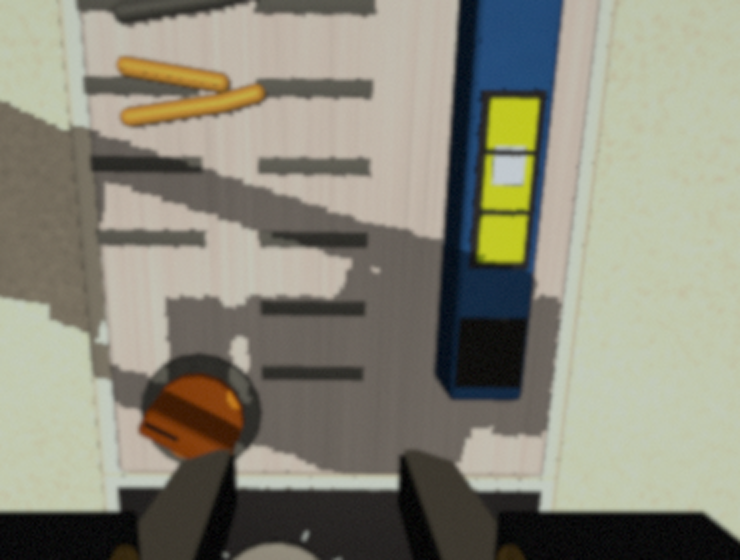

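w3: bubble at (509,166), black lines at rows 152 and 212, rubber patch centred at (490,353), foot bar mark from (142,428) to (175,438).

```bash
cat >> h.py <<'E'
def bubble(d,c0,rad=45,out=None):
    """yellow vial mask + white bubble; returns pixel centroids"""
    im=d["img"].astype(int); h,w=im.shape[:2]
    yy,xx=np.mgrid[:h,:w]; near=(abs(xx-c0[0])<rad)&(abs(yy-c0[1])<rad)
    r,g,b=im[...,0],im[...,1],im[...,2]
    Y=near&(r>120)&(g>120)&(b<110); W=near&(b>150)&(r>150)
    return Y,W
E
python3 - <<'E'
from h import *
d=load("w3"); f=lambda u,v,z: onz(d,170+u/2,10+v/2,z)
L1,L2=f(512,152,.141),f(503,212,.141); B=f(509,166,.141); ps=f(491,353,.141)
ends=[f(515,94,.141),f(499,265,.141)]
for n,p in zip(("L1","L2","bub","patch","e1","e2"),(L1,L2,B,ps,*ends)): print(n,p.round(4))
ax=(ends[0]-ends[1]);print("vial len",np.linalg.norm(ax),"lines",np.linalg.norm(L1-L2)); ax/=np.linalg.norm(ax)
print("axis deg",np.degrees(np.arctan2(ax[1],ax[0])),"bubble off vs lines",(B-(L1+L2)/2)@ax,"vs ends",(B-(ends[0]+ends[1])/2)@ax,"patch",(ps-(L1+L2)/2)@ax)
print("corner patch",[f(*p,.141).round(4).tolist() for p in((460,320),(526,320),(522,386),(456,386))])
Y,W=bubble(d,(170+509/2,10+182/2)); ys,xs=np.nonzero(Y|W); print("blob",xs.min(),xs.max(),ys.min(),ys.max(),Y.sum(),W.sum())
if W.sum(): y,x=np.nonzero(W);print("white",x.mean()*2-340,y.mean()*2-20)
m=[f(142,428,.145),f(175,438,.145)];print("mark",m[0].round(4),m[1].round(4),np.degrees(np.arctan2(*(m[1]-m[0])[1::-1])))
a=np.radians(-17.3);c=np.array([.5095,-.001])
P=[[c[0]+np.cos(a)*x-np.sin(a)*y,c[1]+np.sin(a)*x+np.cos(a)*y,.145] for x,y in[(.021,.007),(-.021,.007),(-.021,-.007),(.021,-.007)]]
print("bar model px",((proj(d,P)-[170,10])*2).astype(int).tolist(), "disc",f(200,408,.104))
print("side/ scene foot px",proj(load("scene0"),[[.5095,-.001,.144]]))
E
```

```text
L1 [0.6182 0.1362 0.141 ]
L2 [0.6201 0.1142 0.141 ]
bub [0.6183 0.1312 0.141 ]
patch [0.6288 0.0584 0.141 ]
e1 [0.6143 0.1562 0.141 ]
e2 [0.6234 0.0941 0.141 ]
vial len 0.06272123788512782 lines 0.02208643434192671
axis deg 98.37471063158908 bubble off vs lines 0.005974798376980516 vs ends 0.006055861170452029 patch -0.06750291261437916
corner patch [[0.613, 0.0699, 0.141], [0.6396, 0.0742, 0.141], [0.645, 0.0466, 0.141], [0.6175, 0.0422, 0.141]]
blob 380 469 57 145 1542 3559
white 531.6605788142737 179.02444506883955
mark [0.4893 0.0038 0.145 ] [0.5036 0.0015 0.145 ] -9.043481558730717
bar model px [[239, 452], [148, 410], [136, 438], [226, 479]] disc [0.50676286 0.00217813 0.104     ]
side/ scene foot px [[321.70853508 180.42582482]]
```

Bubble at +6.0 mm, so about 1.15 rad (66°) clockwise is needed. Moving to grip the foot knob.

Emit:
{"api": "arm_command", "payload": {"plan": [[0, -4, -10, 0, 0, 0, -6.5], [0, -8, -20, 0, 0, 0, -13], [0, -12, -30, 5, 0, 0, -19.5], [0, -16, -40, 10, 0, 0, -26], [0, -20, -50, 15, 0, 0, -32.5], [0, -22, -55, 20, 0, 0, -39], [0, -22, -55, 25, 0, 0, -45.5], [0, -22, -55, 28, 0, 0, -52], [0, -22, -55, 30, 0, 0, -58.5], [0, -22, -55, 32, 0, 0, -65], [0, -22, -55, 32, 0, 0, -65]]}}

```text
clock: 8.82
tcp_pos: [0.5092, 0.0004, 0.1682]
eef_rot: [-0.426, -3.112, 0.0]
ft_force: [1.0, -0.2, -0.6]
grip_width: 0.0464
```

```bash
python3 st.py; python3 - <<'E'
from h import *
a=snap("scene","s4")["img"]; s=snap("side","d4")["img"]; w=snap("wrist","w4")["img"]
u=lambda n:proj(load(n),[[.509,0,.144]])[0].astype(int)
def crop(n,im,hw,hh):
    x,y=u(n); x0=max(0,x-hw);y0=max(0,y-hh); return cv2.resize(im[y0:y0+2*hh,x0:x0+2*hw,::-1],(400,300),interpolation=cv2.INTER_CUBIC)
cv2.imwrite("pics/c4.png",np.vstack([np.hstack([crop("s4",a,32,24),crop("d4",s,32,24)]),np.hstack([crop("w4",w,100,75),np.zeros((300,400,3),np.uint8)])]))
print(u("w4"))
E
```

```text
8.82 F [ 0.99 -0.19 -0.55] T [ 0.114  0.006 -0.002] w 0.0464 [5.092e-01 4.000e-04 1.682e-01] yaw_y 74.4 q [-0.22  0.2   1.66 -0.    1.28 -1.52]
[328 219]
```

View pics/c4.png

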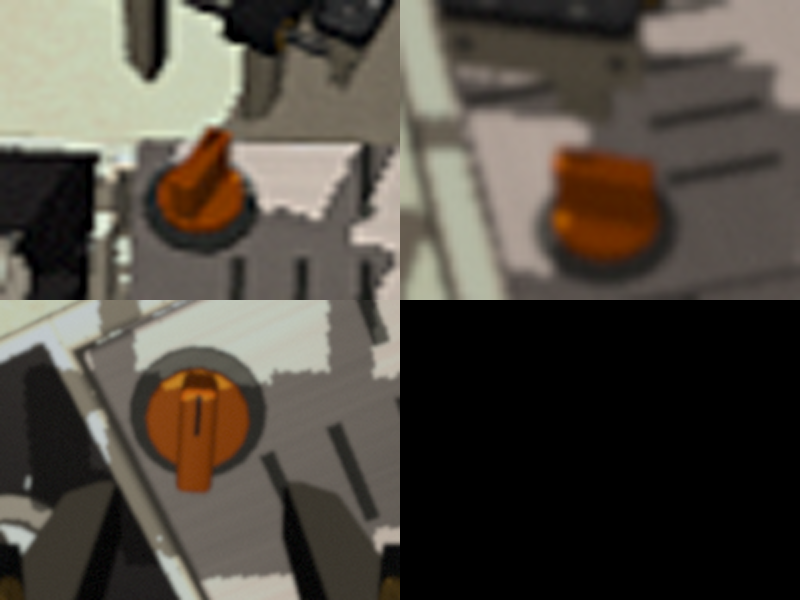

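The bar lies along the finger gap: its top runs from (196,385) to (194,490), and the mid-gap is at x≈200. It is about 3 mm further along tool x than assumed. Descend and grip.

Emit:
{"api": "arm_command", "payload": {"plan": [[0, 3, 0, 20, 0, 0, 0], [0, 3, 0, 40, 0, 0, 0], [0, 3, 0, 55, 0, 0, 0], [0, 3, 0, 65, 0, 0, 0], [0, 3, 0, 71, 0, 0, 0], [0, 3, 0, 71, 0, 0, 0], [1, 3, 0, 71, 0, 0, 0], [1, 3, 0, 71, 0, 0, 0], [1, 3, 0, 71, 0, 0, 0], [1, 3, 0, 71, 0, 0, 0], [1, 3, 0, 71, 0, 0, 0], [1, 3, 0, 71, 0, 0, 0], [1, 3, 0, 71, 0, 0, 0], [1, 3, 0, 71, 0, 0, 0]], "newtons": 35}}

```text
clock: 10.13
tcp_pos: [0.5066, -0.0006, 0.098]
eef_rot: [0.437, 3.111, -0.005]
ft_force: [-2.4, -6.8, 1.7]
grip_width: 0.0137
```

```bash
python3 st.py
```

```text
10.13 F [-2.44 -6.76  1.73] T [-0.965  0.282 -0.219] w 0.0137 [ 0.5066 -0.0006  0.098 ] yaw_y 74.0 q [-0.22  0.26  1.77 -0.    1.11 -1.51]
```

Emit:
{"api": "arm_command", "payload": {"plan": [[1, 0, -1, 0, 0, 0, 4], [1, 0, -1, 0, 0, 0, 9], [1, 0, -1, 0, 0, 0, 14], [1, 0, -1, 0, 0, 0, 19], [1, 0, -1, 0, 0, 0, 24], [1, 0, -1, 0, 0, 0, 29], [1, 0, -1, 0, 0, 0, 34], [1, 0, -1, 0, 0, 0, 34]]}}

```text
clock: 10.8
tcp_pos: [0.5069, -0.0002, 0.1]
eef_rot: [1.332, 2.842, -0.001]
ft_force: [-4.8, -0.5, 15.3]
grip_width: 0.014
```

```bash
python3 st.py
```

```text
10.8 F [-4.79 -0.48 15.34] T [-0.132  1.061  0.097] w 0.014 [ 5.069e-01 -2.000e-04  1.000e-01] yaw_y 39.8 q [-0.22  0.26  1.77 -0.    1.11 -0.91]
```

Emit:
{"api": "arm_command", "payload": {"plan": [[1, 0, 0, -2, 0, 0, 4], [1, 0, 0, -2, 0, 0, 9], [1, 0, 0, -3, 0, 0, 14], [1, 0, 0, -3, 0, 0, 19], [1, 0, 0, -4, 0, 0, 24], [1, 0, 0, -4, 0, 0, 29], [1, 0, 0, -4, 0, 0, 33], [1, 0, 0, -4, 0, 0, 33]]}}

```text
clock: 11.47
tcp_pos: [0.5069, 0.0002, 0.1023]
eef_rot: [2.083, 2.35, 0.001]
ft_force: [-0.4, 0.6, 3.2]
grip_width: 0.0136
```

```bash
python3 st.py
```

```text
11.47 F [-0.41  0.57  3.25] T [-0.095  0.101  0.05 ] w 0.0136 [5.069e-01 2.000e-04 1.023e-01] yaw_y 6.9 q [-0.22  0.26  1.76 -0.    1.12 -0.34]
```

Emit:
{"api": "arm_command", "payload": {"plan": [[0, 0, 0, 0, 0, 0, 0], [0, 0, 0, 0, 0, 0, 0], [0, 0, 0, 0, 0, 0, 0], [0, 0, 0, -20, 0, 0, 0], [0, 0, 0, -50, 0, 0, 0], [0, 10, 20, -80, 0, 0, 0], [0, 23, 45, -98, 0, 0, -2], [0, 23, 56, -98, 0, 0, -2], [0, 23, 56, -98, 0, 0, -2], [0, 23, 56, -98, 0, 0, -2], [0, 23, 56, -98, 0, 0, -2], [0, 23, 56, -98, 0, 0, -2], [1, 23, 56, -98, 0, 0, -2], [1, 23, 56, -98, 0, 0, -2], [1, 23, 56, -98, 0, 0, -2], [1, 23, 56, -98, 0, 0, -2], [1, 23, 56, -98, 0, 0, -2], [1, 23, 56, -98, 0, 0, -2]]}}

```text
clock: 12.97
tcp_pos: [0.5591, 0.0299, 0.1996]
eef_rot: [2.04, 2.389, 0.0]
ft_force: [0.2, 0.1, -0.6]
grip_width: 0.0108
```

```bash
python3 st.py; cat > bub.py <<'E'
from h import *
def prof(d,c=(.6191,.1252,.141),ang=98.4):
    a=np.radians(ang);ax=np.array([np.cos(a),np.sin(a),0]);n=np.array([-np.sin(a),np.cos(a),0]);n=np.array([ax[1],-ax[0],0])
    t=np.arange(-40,40.1,.5)/1e3
    out=0
    for o in(-.002,0,.002):
        p=proj(d,np.array(c)+t[:,None]*ax+o*n).astype(np.float32)
        out=out+cv2.remap(d["img"],p[:,0].reshape(-1,1),p[:,1].reshape(-1,1),cv2.INTER_LINEAR)[:,0].astype(float)/3
    return t*1e3,out
def measure(d,**k):
    t,o=prof(d,**k); b=o[:,2]; m=abs(t)<27
    hi=m&(b>(b[m].min()+b[m].max())/2)
    dark=o[:,0]
    s=[t[i] for i in range(1,len(t)-1) if abs(t[i])<38 and dark[i]<dark[i-1] and dark[i]<=dark[i+1] and dark[i]<170]
    return "bubble",t[hi].min(),t[hi].max(),t[hi].mean(),"dark minima",s
E
python3 - <<'E'
from bub import *
d=snap("wrist","w5",(170,10,540,290),2)
print(measure(load("w3"))); print(measure(d))
E
```

```text
12.97 F [ 0.2   0.09 -0.57] T [ 0.046 -0.012 -0.024] w 0.0108 [0.5591 0.0299 0.1996] yaw_y 9.0 q [-0.15  0.27  1.49 -0.    1.38 -0.3 ]
('bubble', np.float64(-0.5), np.float64(13.5), np.float64(5.980769230769231), 'dark minima', [np.float64(-36.5), np.float64(-34.0), np.float64(-11.0), np.float64(11.0), np.float64(34.0), np.float64(36.5)])
('bubble', np.float64(-9.0), np.float64(3.0), np.float64(-3.0), 'dark minima', [np.float64(-36.5), np.float64(-35.0), np.float64(-10.0), np.float64(12.5), np.float64(34.5)])
```

View pics/w5.png

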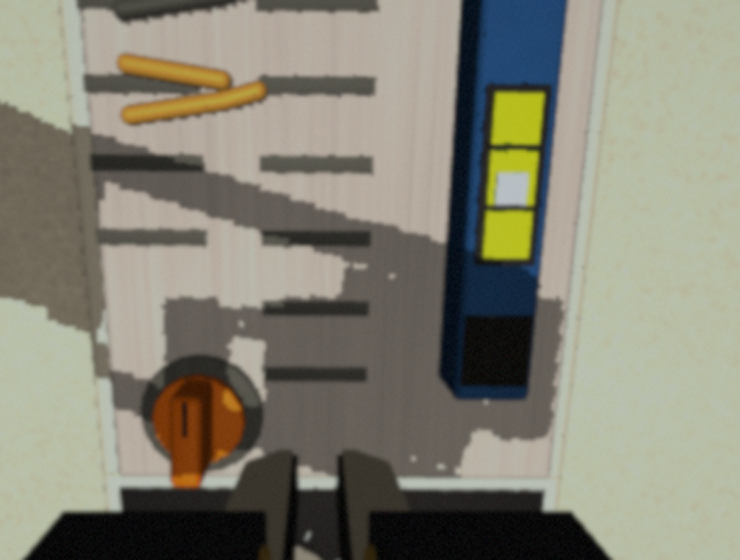

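Bubble is now −4.3 mm from the line centre; in w5 the bubble is at (512,188) and the lines at rows 148 and 208. After the −5.5 mm press shift it should land near +1.2 mm, within ±3. Next, go above the patch at (497,351).

Emit:
{"api": "arm_command", "payload": {"plan": [[1, 6, 25, 0, 0, 0, 0], [1, 12, 50, 10, 0, 0, 0], [1, 17, 73, 25, 0, 0, 0], [1, 17, 73, 45, 0, 0, 0], [1, 17, 73, 60, 0, 0, 0], [1, 17, 73, 70, 0, 0, 0], [1, 17, 73, 70, 0, 0, 0], [1, 17, 73, 70, 0, 0, 0], [1, 17, 73, 70, 0, 0, 0]], "newtons": 20}}

```text
clock: 13.77
tcp_pos: [0.6292, 0.058, 0.1308]
eef_rot: [2.039, 2.388, 0.002]
ft_force: [-0.5, 0.1, 0.6]
grip_width: 0.0006
```

```bash
python3 st.py; python3 - <<'E'
from bub import *
d=snap("wrist","w6"); print(measure(d,c=(.6191,.1252,.143)))
E
```

```text
13.77 F [-0.48  0.14  0.64] T [-0.004 -0.018 -0.004] w 0.0006 [0.6292 0.058  0.1308] yaw_y 9.0 q [-0.08  0.44  1.41  0.    1.28 -0.24]
('bubble', np.float64(-8.0), np.float64(3.0), np.float64(-2.5), 'dark minima', [np.float64(-36.0), np.float64(-34.0), np.float64(-33.0), np.float64(-23.5), np.float64(-16.0), np.float64(-14.5), np.float64(-10.0), np.float64(-3.0), np.float64(-0.5), np.float64(12.0), np.float64(36.0), np.float64(37.5)])
```

Emit:
{"api": "arm_command", "payload": {"plan": [[1, 0, 0, 3, 0, 0, 0], [1, 0, 0, 6, 0, 0, 0], [1, 0, 0, 9, 0, 0, 0], [1, 0, 0, 11, 0, 0, 0], [1, 0, 0, 12, 0, 0, 0], [1, 0, 0, 12, 0, 0, 0]]}}

```text
clock: 14.32
tcp_pos: [0.6283, 0.0582, 0.1171]
eef_rot: [-2.04, -2.388, 0.001]
ft_force: [-0.0, -0.1, 0.3]
grip_width: 0.0003
```

```bash
python3 st.py
```

```text
14.32 F [-0.04 -0.09  0.25] T [-0.003  0.012 -0.022] w 0.0003 [0.6283 0.0582 0.1171] yaw_y 9.0 q [-0.08  0.46  1.43  0.    1.26 -0.24]
```

Emit:
{"api": "arm_command", "payload": {"plan": [[1, 0, 0, 1, 0, 0, 0], [1, 0, 0, 2, 0, 0, 0], [1, 0, 0, 2.5, 0, 0, 0], [1, 0, 0, 3, 0, 0, 0], [1, 0, 0, 3, 0, 0, 0]]}}

```text
clock: 14.73
tcp_pos: [0.6285, 0.0582, 0.1145]
eef_rot: [-2.04, -2.389, 0.0]
ft_force: [-0.2, -0.3, -0.7]
grip_width: 0.0006
```

```bash
python3 st.py
```

```text
14.73 F [-0.19 -0.29 -0.69] T [0.007 0.014 0.001] w 0.0006 [0.6285 0.0582 0.1145] yaw_y 9.0 q [-0.08  0.46  1.43 -0.    1.25 -0.24]
```

Emit:
{"api": "arm_command", "payload": {"plan": [[1, 0, 0, 1, 0, 0, 0], [1, 0, 0, 2, 0, 0, 0], [1, 0, 0, 2.5, 0, 0, 0], [1, 0, 0, 3, 0, 0, 0], [1, 0, 0, 3, 0, 0, 0]]}}

```text
clock: 15.15
tcp_pos: [0.6287, 0.058, 0.112]
eef_rot: [2.04, 2.388, 0.0]
ft_force: [-0.5, -0.3, 3.4]
grip_width: 0.0007
```

```bash
python3 st.py
```

```text
15.15 F [-0.49 -0.35  3.38] T [-0.098  0.176 -0.028] w 0.0007 [0.6287 0.058  0.112 ] yaw_y 9.0 q [-0.08  0.46  1.44 -0.    1.25 -0.24]
```

Contact. Pressing further in 0.5 mm increments.

Emit:
{"api": "arm_command", "payload": {"plan": [[1, 0, 0, 0.5, 0, 0, 0], [1, 0, 0, 1, 0, 0, 0], [1, 0, 0, 1.5, 0, 0, 0], [1, 0, 0, 1.5, 0, 0, 0], [1, 0, 0, 1.5, 0, 0, 0]]}}

```text
clock: 15.57
tcp_pos: [0.6288, 0.0577, 0.1109]
eef_rot: [2.04, 2.388, 0.0]
ft_force: [-2.3, -1.5, 7.1]
grip_width: 0.0004
```

```bash
python3 st.py
```

```text
15.57 F [-2.34 -1.49  7.08] T [-0.264  0.316  0.054] w 0.0004 [0.6288 0.0577 0.1109] yaw_y 9.0 q [-0.08  0.46  1.44 -0.    1.24 -0.24]
```

Emit:
{"api": "arm_command", "payload": {"plan": [[1, 0, 0, 0.4, 0, 0, 0], [1, 0, 0, 0.8, 0, 0, 0], [1, 0, 0, 0.8, 0, 0, 0], [1, 0, 0, 0.8, 0, 0, 0], [1, 0, 0, 0.8, 0, 0, 0], [1, 0, 0, 0.8, 0, 0, 0], [1, 0, 0, 0.8, 0, 0, 0], [1, 0, 0, 0.8, 0, 0, 0], [1, 0, 0, 0.8, 0, 0, 0], [1, 0, 0, 0.8, 0, 0, 0]]}}

```text
clock: 16.4
tcp_pos: [0.6288, 0.0577, 0.1108]
eef_rot: [2.039, 2.388, 0.0]
ft_force: [-3.8, -2.0, 9.8]
grip_width: 0.0002
```

```bash
for i in 1 2 3; do python3 - <<'E'
from bub import *
s=bot.read_state(); print(s["clock"],s["ft_force"].round(2),s["tcp_pos"].round(4))
d=snap("wrist","w7"); print(measure(d,c=(.6191,.1252,.143)))
u,v=proj(d,[[.6191,.1252,.143]])[0].astype(int)
x0,y0=max(0,min(u-75,490)),max(0,min(v-75,250))
cv2.imwrite("pics/w7.png",cv2.resize(d["img"][y0:y0+150,x0:x0+150,::-1],None,fx=4,fy=4,interpolation=cv2.INTER_CUBIC)); print(u,v)
E
done
```

```text
16.4 [-3.79 -1.97  9.81] [0.6288 0.0577 0.1108]
('bubble', np.float64(-4.0), np.float64(9.0), np.float64(2.5), 'dark minima', [np.float64(-36.5), np.float64(-34.0), np.float64(-25.5), np.float64(-23.5), np.float64(-15.5), np.float64(-14.0), np.float64(-10.5), np.float64(-7.5), np.float64(-6.5), np.float64(-3.0), np.float64(-1.5), np.float64(11.5), np.float64(32.0), np.float64(34.5)])
331 127
16.45 [-2.83 -0.48 10.71] [0.6289 0.0577 0.1108]
('bubble', np.float64(-4.0), np.float64(9.0), np.float64(2.5), 'dark minima', [np.float64(-37.5), np.float64(-35.5), np.float64(-34.0), np.float64(-32.5), np.float64(-26.5), np.float64(-25.5), np.float64(-24.5), np.float64(-15.5), np.float64(-14.5), np.float64(-10.5), np.float64(-7.0), np.float64(-2.0), np.float64(11.5), np.float64(34.0), np.float64(35.5), np.float64(37.0)])
331 127
16.5 [-2.99 -1.43 10.23] [0.6288 0.0577 0.1108]
('bubble', np.float64(-4.0), np.float64(9.0), np.float64(2.5), 'dark minima', [np.float64(-37.5), np.float64(-35.5), np.float64(-33.5), np.float64(-26.5), np.float64(-25.5), np.float64(-24.5), np.float64(-23.5), np.float64(-15.5), np.float64(-14.0), np.float64(-10.5), np.float64(-2.5), np.float64(0.0), np.float64(11.5), np.float64(34.0), np.float64(35.0), np.float64(36.0)])
331 127
```

View pics/w7.png

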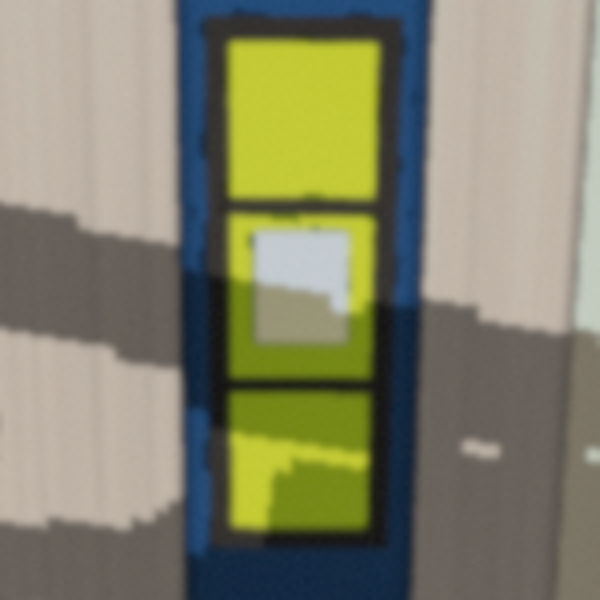

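The bubble (rows 230–345) stands between the lines (rows 207 and 383), about +1 mm off centre. The press is about 10 N and rigidly on the stop. One more second of holding to confirm, then hand in.

Emit:
{"api": "arm_command", "payload": {"plan": [[1, 0, 0, 0, 0, 0, 0], [1, 0, 0, 0, 0, 0, 0], [1, 0, 0, 0, 0, 0, 0], [1, 0, 0, 0, 0, 0, 0], [1, 0, 0, 0, 0, 0, 0], [1, 0, 0, 0, 0, 0, 0], [1, 0, 0, 0, 0, 0, 0], [1, 0, 0, 0, 0, 0, 0], [1, 0, 0, 0, 0, 0, 0], [1, 0, 0, 0, 0, 0, 0], [1, 0, 0, 0, 0, 0, 0], [1, 0, 0, 0, 0, 0, 0]]}}

```text
clock: 17.55
tcp_pos: [0.6288, 0.0577, 0.1108]
eef_rot: [2.039, 2.388, 0.0]
ft_force: [-3.8, -2.2, 10.2]
grip_width: 0.0007
```

```bash
python3 - <<'E'
from bub import *
s=bot.read_state(); print(s["clock"],s["ft_force"].round(2))
m=measure(snap("wrist","w8"),c=(.6191,.1252,.143)); print(m[:4])
if 7.5<s["ft_force"][2]<14 and abs(m[3]-.5)<2.6: print("handing in",bot.job_done())
E
```

```text
17.55 [-3.75 -2.21 10.19]
('bubble', np.float64(-4.0), np.float64(9.0), np.float64(2.5))
the job is handed in; nothing more can be done
handing in None
```

I handed the job in at 17.6 s with the level still pressed down and the bubble standing between the two black lines.

- **Timer:** I turned the knob about 62° anticlockwise until the torque jumped to about 0.5 N m, against the 0.06 N m needed to turn it. I took that as the end stop and did not check it afterwards in a picture.
- **Foot:** I turned the orange knob about 67° clockwise. That moved the bubble from +6 mm to about −4.3 mm before the press, a little short of the −5.5 mm target.
- **Press:** I held about 10.2 N straight down on the rubber patch, with 3–4 N sideways. The last 3 N lowered the tool only 0.1 mm, so the soft foot is on its stop.
- **Bubble:** The last picture I viewed shows it about 1 mm off centre, away from the foot. My image code gave about 2 mm, probably because a shadow crosses the bubble. Both are within the 3 mm limit, and the code's reading was unchanged a second later, just before hand-in.

**What disagreed:** The visible fingertips sit about 27 mm behind the reported tool point. Because of this, my first grip on the timer closed just above the bar, with no measurable force and without turning it. I went lower and gripped it properly.

I did not check the bystander items again at the end. I saw no unexpected force at any point where I read it.

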